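# Shut the thread drawer and bar it

### The job

Push the open thread drawer gently home until it clicks in at its detent, without slamming or forcing it. Then take the steel locking bar from its rack and slide it through all three eyelets on top of the drawer, from the cabinet's left (+y) side, until its brass collar is up against the first eyelet. Leave the spools, the glue bottle and the hammer where they are.

Things in the scene. Friction and masses are not known exactly. Their poses are not given: they have to be found in the camera images.
- cabinet: Plywood thread cabinet fixed on the bench: 260 mm deep (x), 260 wide (y), top 100 mm above the bench. Origin: centre of its underside; -x is its front, +y its left, z up; its yaw varies. Two yellow eyelet plates stand at the left end of its top front edge; the drawer's red one comes between them when home.
- lock_mouth (a point): Centre of the outer yellow eyelet's hole on its outer (+y) face, where the bar goes in along -y; axes as the cabinet's. Each yellow plate is 30 mm wide in x, 8 thick in y, 112 to 144 mm above the bench, with a 14 mm round hole along y, 128 mm above the bench. For 90 mm to its left nothing stands at this height.
- inner_eye (a point): Centre of the inner yellow eyelet's hole on its outer (+y) face, 48 mm to the right (-y) of lock_mouth on the same axis. The plate is 8 mm thick; beyond it nothing hinders the bar.
- drawer (a joint): How far the wooden drawer is open, m: 0 = fully home; starts 0.05 to 0.10 open; slides along the cabinet's x. About 1.5 N of friction plus 1.8 N at 0.1 m/s. From about 16 mm before home a sprung detent adds resistance, to about 11 N in all at its hump, 6 mm open; past it the drawer snaps home against a hard stop. Let go short of the hump, it is pushed back out to about 16 mm.
- drawer_push (a point): Point on the outer face (looking to -x) of the drawer's front panel, 30 mm to the right (-y) of its middle, 70 mm above the bench; moves with the drawer; axes as the cabinet's. The panel is 254 mm wide, from 9 to 94 mm above the bench. A dark cup pull sticks out 13 mm from it between 17 and 39 mm above the bench.
- drawer_eye (a point): Centre of the 14 mm hole in the drawer's red eyelet plate (30 mm wide, 8 thick, 112 to 144 mm above the bench) on the drawer front's top edge, moving with the drawer; axes as the cabinet's. In line with the yellow eyelets, 28 mm to the right (-y) of lock_mouth, when the drawer is home.
- bar: Locking bar, about 110 g, balanced about 32 mm ahead of its collar: round steel shaft 10 mm across, 110 long, the last 8 mm tapering to 4; behind it a brass collar 22 across, 6 thick; then a round red grip 14 across, 45 long. Origin: on the axis at the collar's shaft-side face; +x along the shaft to the tip. Starts level in its rack, axis 45 mm above the bench.
- bar_tip (a point): Tip of the bar's shaft, on its axis, 110 mm from the collar's front face. Fingers on the shaft meet the outer eyelet before the collar does, so rest the bar part-way in the eyelets (or lay it down) and take it again by the red grip.
- rack: Wooden rack fixed on the bench; place and yaw vary. Base 180 x 70 x 12 mm; origin: centre of its underside; +x as the bar lying in it. Tail block x = -85 to -37 mm, 62 high, both blocks 34 wide: its open-topped slot sinks the red grip out of reach. Front block x = 59 to 71 mm, 56 high, open slot for the shaft. Collar face near x = -27; shaft free from there to 59. Lift the bar straight up.
- spool_blue: Bystander: blue thread cone standing on the cabinet's top, 44 mm across, 68 mm high; origin centre of underside.
- spool_red: Bystander: brick-red thread cone standing on the bench at the left, 44 mm across, 68 mm high; origin centre of underside.
- glue: Bystander: white glue bottle with blue cap, 52 mm across, 110 mm high, on the bench at the right; origin centre of underside.
- hammer: Bystander: hammer with red handle, 220 mm long, lying on the bench at the right; origin under its middle.

How it is judged:
By the outcome, as a careful person would: the job done as asked, in the order asked, and still so for the second after the job is handed in, with the robot touching nothing.
It also fails if it takes over 64 s, if anything falls off the work surface, if the arm or the gripper's body presses on something with over 40 N, if the wrist force passes 120 N, or if a joint passes its speed limit or range.

### The arm

A 6-joint arm with a two-finger parallel gripper is mounted at the origin on the work surface. World frame = base frame: x ahead of the robot, y to its left, z up, the work surface at z = 0. Lengths are in mm, angles in rad, forces in N, time in s.
With the tool pointing down it reaches from about 275 to 725 mm from the base axis. Payload 5.6 kg.
Tool frame: the origin (TCP) lies on the mounting face of the last link; the fingertips stand 173 mm ahead of it and the grasp point (between the pads) lies 155 mm ahead of it; z points along the fingers, y is the direction in which the jaws open and shut (so a half turn about z gives the same grasp; the last joint's range is limited). The gripper opens to 85 mm and grips with 20 to 120 N. Pads are 22 mm wide; open, the fingers measure 114 mm over their backs; the gripper's body (76 mm by 85 mm) begins 54 mm behind the grasp point. The pads swing forward as they close: fully open they stand 13 mm farther back than shut.
Start: joints at [-1.06, 0.255, 0.108, 0, -1.424, -0.285], TCP at [123.158, -536.028, 404.683] pointing down, gripper open.
Joint ranges: [-2.95, 2.95], [-1.21, 1.97], [-1.09, 1.5], [-2.87, 1.71], [-2.94, -0.07], [-3.05, 3.05]. Speed limits (rad/s): [2.57, 2.57, 3.14, 3.14, 3.14, 3.14].

### API

Orientations are given as [roll, pitch, yaw] about the fixed x, y, z axes, in that order (R = Rz(yaw) Ry(pitch) Rx(roll)).
In Python, from rig import ctrl gives the robot as it stands. Calls block until the motion is done:
- ctrl.goto(position, orientation): joint-space move of the TCP to a pose.
- ctrl.line_to(position, rot=None, max_speed=150, guard=None): straight line of the TCP; rot=None keeps the orientation; max_speed is the mean speed in mm/s. With guard (N) it stops when the force on the tool has changed by that much, and returns True; else False.
- ctrl.goto_joints(angles): joint-space move.
- ctrl.move_gripper(opening, grip_force=None): finger opening in mm; grip_force is the grip in N (None keeps the last); returns when the fingers have stopped.
- ctrl.pause(seconds).
- ctrl.inverse_kinematics(position, orientation): joint angles nearest the present ones, or None.
- ctrl.observe(): the state.
- ctrl.snapshot(name): name is "scene" or "side" or "wrist"; returns a dict with "image" (480x640x3 uint8, red, green, blue), "range_z" (480x640 float32, mm along the optical axis (not along the pixel's ray), 0 where there is no reading), "mtx" (3x3 intrinsics, pixels), "rvec" (rotation vector, rad) and "tvec" (3), from world to camera coordinates, as OpenCV has them. Camera axes: x right, y down, z forward; pixel columns grow to the right and rows downward; lengths in mm; the calibration is good to about 2 mm. A picture is of the moment at which its call begins.
A pose or a line that the arm cannot do raises ctrl.Unreachable and nothing moves.
- ctrl.finish_job(): hands the job in, once; it reports no verdict.
The state is a dict: "time_s": time; "joint_pos": joint angles; "dq": joint speeds; "joint_torque": joint torques, N m; "tcp_pos": TCP position; "tcp_rot": TCP orientation; "force": force on the tool from outside, world axes, zero at the start; "wrist_torque": the same for the moment, N m; "width": finger opening in mm.
Only numpy, scipy, OpenCV 4.12 (cv2) and the standard library are available. Lean on these libraries where they do the work, as an engineer would, in place of code of your own. Each camera call takes 0.05 s, during which the arm holds its last target.

## Working session

There is one attempt and no reset: what is moved stays moved. The work goes in short steps, each a Python script; the robot and the scene stay as the last script left them, time stands still between calls to the robot, and variables do not carry over. Pictures are saved under pics/ and viewed, and the job is handed in when it is done.

```bash
ls; mkdir -p pics
python3 - <<'E'
from rig import ctrl
import cv2
for n in ["scene","side","wrist"]:
    s=ctrl.snapshot(n); cv2.imwrite(f"pics/{n}0.png",s["image"][:,:,::-1])
    import numpy as np
    R=cv2.Rodrigues(np.array(s["rvec"],float))[0]; print(n,(-R.T@np.array(s["tvec"]).ravel()).round(0),s["mtx"][0], (R[2]).round(2), (s["range_z"]>0).mean())
o=ctrl.observe();print(o)
E
```

```text
pics
scene [1756. -654. 1057.] [623.18511681   0.         312.79850239] [-0.71  0.38 -0.59] 0.9807291666666667
side [ 96. 749. 809.] [492.40172101   0.         322.18211824] [ 0.42 -0.65 -0.63] 0.9959798177083333
wrist [  50. -553.  372.] [362.14229546   0.         309.15832687] [ 0.29  0.07 -0.96] 0.9958951822916666
{'time_s': 0.15, 'joint_pos': array([-1.06043338e+00,  2.55596390e-01,  1.07329986e-01, -3.30660271e-04,
       -1.42392558e+00, -2.84611288e-01]), 'dq': array([-0.0003943 , -0.002165  ,  0.00389976,  0.00074717, -0.00025821,
        0.00060178]), 'joint_torque': array([-8.81768028e-04, -3.86936939e+01,  2.38081491e+01,  5.36662549e+00,
       -4.57269620e-03, -5.85671842e-06]), 'tcp_pos': array([ 123.14509486, -535.91376373,  404.02586537]), 'tcp_rot': array([ 3.14016131e+00, -7.80039436e-05, -2.91588955e+00]), 'force': array([-0.2884613 , -0.13942454, -0.58434319]), 'wrist_torque': array([ 0.03651428, -0.04571283,  0.00355715]), 'width': 85.14856069888512}
```

View pics/scene0.png

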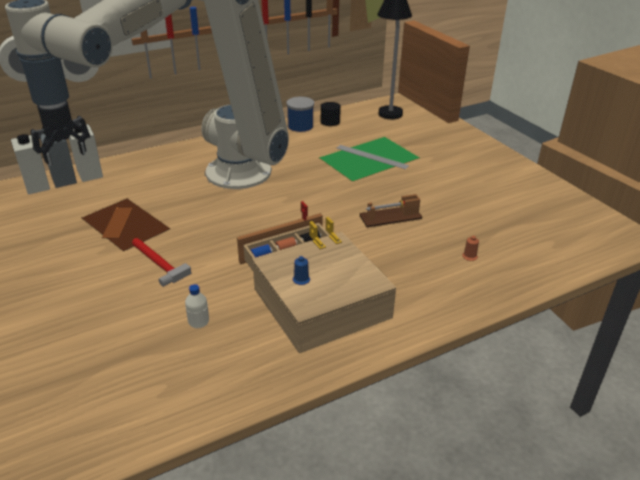

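View pics/side0.png

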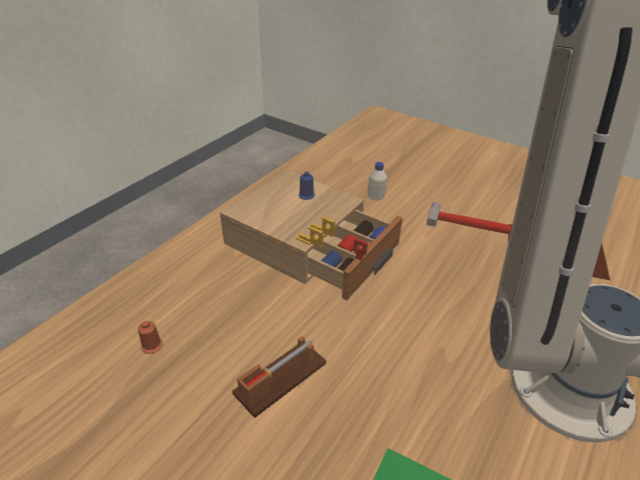

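View pics/wrist0.png

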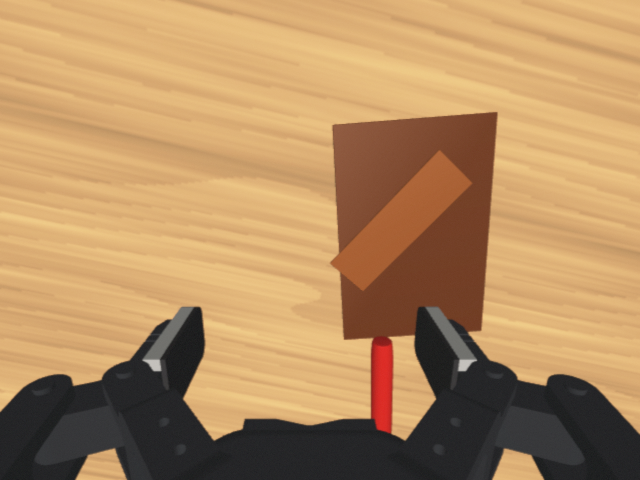

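The scene view shows the cabinet at about (310,280), with the drawer open toward the robot, the yellow eyelets at (315–335,235) and the red one at (304,210). In the side view the rack is at about (280,375), with the red grip at (262,377) and the shaft running to (312,347). Next I'll measure these.

```bash
cat > h.py <<'E'
import numpy as np, cv2
from rig import ctrl
def snap(n,save=None):
    s=ctrl.snapshot(n); 
    if save: cv2.imwrite(f"pics/{save}.png",s["image"][:,:,::-1])
    s["R"]=cv2.Rodrigues(np.array(s["rvec"],float))[0]; s["t"]=np.array(s["tvec"],float).ravel()
    s["hsv"]=cv2.cvtColor(s["image"],cv2.COLOR_RGB2HSV)
    v,u=np.mgrid[0:480,0:640]; K=s["mtx"]; z=s["range_z"].astype(float)
    P=np.stack([(u-K[0,2])/K[0,0]*z,(v-K[1,2])/K[1,1]*z,z],-1)
    s["P"]=(P-s["t"])@s["R"]; s["P"][z<=0]=np.nan
    return s
def ray(s,u,v,h):
    K=s["mtx"]; d=s["R"].T@np.array([(u-K[0,2])/K[0,0],(v-K[1,2])/K[1,1],1]); c=-s["R"].T@s["t"]
    return c+d*(h-c[2])/d[2]
def proj(s,p):
    return cv2.projectPoints(np.array(p,float).reshape(-1,3),np.array(s["rvec"],float),s["t"],s["mtx"],None)[0].reshape(-1,2)
E
python3 - <<'E'
from h import *
np.set_printoptions(suppress=True,precision=1)
for n in ["side","scene"]:
    s=snap(n); P=s["P"]; H=s["hsv"]; z=P[...,2]
    box=(P[...,0]>250)&(P[...,0]<900)&(abs(P[...,1])<450)
    def show(name,m,k=10):
        m=m&box; c,l,st,ce=cv2.connectedComponentsWithStats(m.astype(np.uint8))
        for i in range(1,c):
            if st[i,4]>=k:
                q=P[l==i]; print(n,name,st[i,4],ce[i],"med",np.nanmedian(q,0),"min",np.nanpercentile(q,2,0),"max",np.nanpercentile(q,98,0))
    h,sat,val=H[...,0],H[...,1],H[...,2]
    show("yellow",(h>20)&(h<32)&(sat>170)&(z>90))
    show("red",((h<5)|(h>174))&(sat>180)&(z>20))
    show("blue",(h>105)&(h<128)&(sat>120)&(z>60),30)
    # cabinet top plane
    m=box&(abs(z-100)<4); q=P[m][:,:2].astype(np.float32)
    print(n,"top",cv2.minAreaRect(q),len(q))
    # rack: dark brown near
    m=box&(z>6)&(z<75)&(P[...,1]>100)&(P[...,0]<520); q=P[m]
    show("rackblob",m,100)
    q=P[m&(abs(z-12)<4)][:,:2].astype(np.float32)
    if len(q): print("rackbase",cv2.minAreaRect(q))
E
```

```text
side red 13 [451.  215.2] med [ 404.9 -372.1   24. ] min [ 393.5 -377.7   22.2] max [ 415.7 -366.7   26.1]
side red 11 [467.7 218.5] med [ 361.2 -385.1   24.6] min [ 354.2 -391.    20.5] max [ 369.6 -376.9   25.8]
side red 24 [478.  220.5] med [ 334.9 -390.5   24.3] min [ 318.8 -399.    21.1] max [ 347.9 -384.8   27.1]
side red 56 [500.  224.9] med [ 276.7 -408.    24. ] min [ 254.7 -418.3   21.4] max [ 306.3 -396.2   28. ]
side red 110 [347.8 241.9] med [550.7 -64.5  62.6] min [539.  -89.9  55.9] max [562.2 -44.4  66.2]
side red 62 [255.3 378.2] med [486.6 358.4  51.5] min [480.7 339.6  47.7] max [492.4 377.4  54.4]
side blue 51 [377.1 231.5] med [ 511.8 -142.3   63.3] min [ 506.6 -165.2   60.4] max [ 518.9 -119.    66.7]
side top ((660.6131591796875, -153.741455078125), (435.8657531738281, 377.88690185546875), 89.6072998046875) 5634
side rackblob 3222 [277.4 376.6] med [467.2 320.8  14.2] min [427.9 229.3   8.2] max [505.5 391.7  63.3]
rackbase ((472.2841796875, 304.49920654296875), (181.18692016601562, 71.77486419677734), 77.3055191040039)
scene yellow 119 [331. 230.] med [597.2  
[... 330 characters left out ...]
420.8   20.1] max [ 432.6 -373.8   26.4]
scene blue 33 [261.9 248.2] med [ 516.4 -140.5   61.1] min [ 508.4 -162.1   60.1] max [ 529.  -123.7   64.9]
scene blue 286 [301.  271.2] med [ 734.1 -135.6  135.4] min [ 719.1 -147.5  100.2] max [ 741.6 -120.1  164.6]
scene blue 62 [193.8 289. ] med [ 644.9 -371.3  106.3] min [ 629.8 -380.2   99.8] max [ 653.2 -362.7  111.3]
scene top ((670.4136352539062, -162.41452026367188), (375.632568359375, 441.0928039550781), 0.6504902243614197) 5269
scene rackblob 1075 [392.1 211. ] med [482.3 309.7  15.6] min [440.1 214.1   6.3] max [514.6 380.3  60. ]
rackbase ((477.3561706542969, 296.6695556640625), (179.5967559814453, 74.02606964111328), 79.45243835449219)
```

Run:
```python
import cv2
a=cv2.imread("pics/side0.png")
cv2.imwrite("pics/c1.png",cv2.resize(a[180:300,210:410],None,fx=4,fy=4,interpolation=cv2.INTER_CUBIC))
cv2.imwrite("pics/c2.png",cv2.resize(a[320:420,220:350],None,fx=6,fy=6,interpolation=cv2.INTER_CUBIC))
```

```text
(no output)
```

View pics/c1.png

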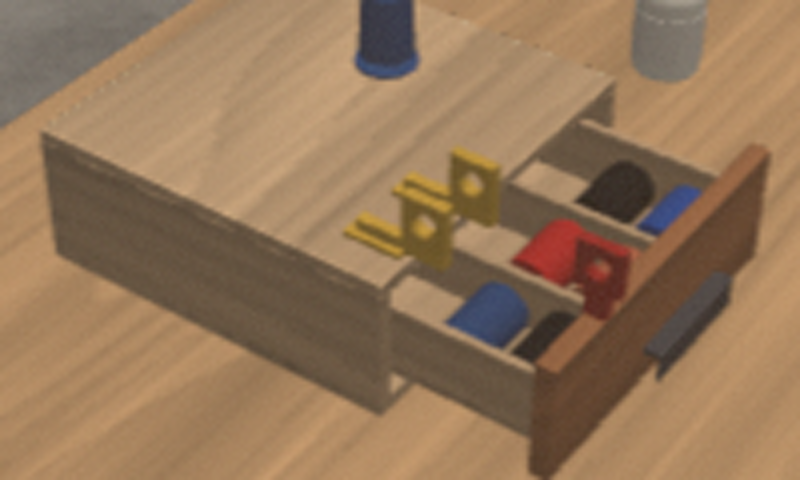

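View pics/c2.png

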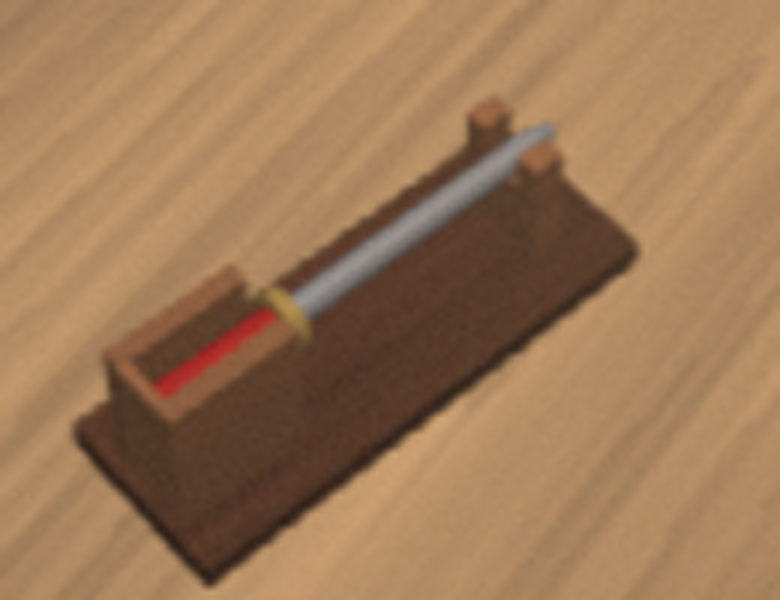

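Run:
```python
from h import *
np.set_printoptions(suppress=True,precision=2)
for n in ["side","scene"]:
    s=snap(n); P=s["P"]; z=P[...,2]; H=s["hsv"]; h,sat,val=H[...,0],H[...,1],H[...,2]
    m=(abs(z-100)<2.5)&(P[...,0]>560)&(P[...,0]<860)&(P[...,1]>-270)&(P[...,1]<120)
    c,l,st,ce=cv2.connectedComponentsWithStats(m.astype(np.uint8),connectivity=4); i=1+np.argmax(st[1:,4])
    q=P[l==i][:,:2].astype(np.float32); print(n,"top",cv2.minAreaRect(q),np.median(P[l==i][:,2]))
    # front panel top edge z~94 
    m=(abs(z-92)<4)&(P[...,0]<570)&(P[...,0]>440)&(P[...,1]>-270)&(P[...,1]<120)
    q=P[m][:,:2].astype(np.float32);print("panel top",len(q),cv2.minAreaRect(q) if len(q)>10 else '')
    for nm,m in (("Y",(h>20)&(h<32)&(sat>150)&(z>112)&(P[...,1]<70)&(P[...,1]>-60)),("R",((h<5)|(h>174))&(sat>150)&(z>108)&(P[...,0]<560)&(P[...,0]>400)),("grip",((h<6)|(h>174))&(sat>150)&(z>40)&(P[...,1]>300)&(P[...,0]<600)),
      ("shaft",(sat<70)&(z>38)&(z<56)&(P[...,1]>200)&(P[...,1]<350)&(P[...,0]<560)&(P[...,0]>400))):
        c,l,st,ce=cv2.connectedComponentsWithStats(m.astype(np.uint8))
        for i in range(1,c):
            if st[i,4]<8: continue
            q=P[l==i]; vx=cv2.fitLine(q[:,:2].astype(np.float32),cv2.DIST_HUBER,0,.01,.01).ravel()
            print(n,nm,st[i,4],ce[i],"mean",q.mean(0),"min",q.min(0),"max",q.max(0),"yaw",np.degrees(np.arctan2(vx[1],vx[0])))
```

```text
side top ((716.72900390625, -69.04359436035156), (265.501953125, 263.1772155761719), 89.62654876708984) 100.14435401148705
panel top 431 ((479.576416015625, -66.47633361816406), (255.21336364746094, 16.952674865722656), 89.99603271484375)
side R 40 [359.73 240.82] mean [482.21   5.54 143.75] min [464.96   0.66 134.69] max [496.98  11.28 146.9 ] yaw -0.07823713
side R 27 [358.   248.78] mean [484.32   6.24 120.82] min [476.48   0.11 108.16] max [491.3    9.42 130.22] yaw 1.4743214
side grip 72 [255.08 378.22] mean [487.15 358.44  51.03] min [478.69 338.27  40.44] max [497.97 378.63  54.65] yaw 77.75548
side shaft 243 [289.06 356.8 ] mean [466.45 282.88  49.06] min [452.92 224.91  39.14] max [479.96 332.52  55.66] yaw 78.298904
scene top ((816.7200927734375, -181.6049346923828), (43.78805160522461, 66.87808990478516), 89.59420013427734) 98.8326230151992
panel top 311 ((487.18682861328125, -73.63325500488281), (251.5691680908203, 26.991981506347656), 88.46172332763672)
scene Y 87 [329.01 224.31] mean [587.57  22.5  129.9 ] min [566.25  17.09 112.  ] max [604.06  31.22 144.18] yaw -2.5707083
scene Y 87 [313.07 229.28] mean [588.54 -25.48 130.16] min [564.91 -31.96 112.42] max [608.25 -16.07 145.88] yaw 0.40462247
scene R 56 [303.95 209.14] mean [490.74  -1.46 128.73] min [471.68  -5.41 110.83] max [502.74   3.94 144.89] yaw -6.363423
scene shaft 70 [387.43 205.43] mean [474.79 288.61  45.11] min [458.41 249.02  38.77] max [489.95 331.42  49.87] yaw 79.42929
scene shaft 9 [368.22 208.11] mean [459.93 229.99  44.64] min [444.66 223.37  38.1 ] max [471.6  237.27  52.23] yaw -24.25363
```

Run:
```python
from h import *
np.set_printoptions(suppress=True,precision=2)
print(ctrl.inverse_kinematics([520,-30,400],[np.pi,0,np.pi]))
ctrl.goto([520,-30,400],[np.pi,0,np.pi]); ctrl.pause(.2)
s=snap("wrist","w1"); o=ctrl.observe(); print(o["time_s"],o["tcp_pos"],o["joint_pos"],o["force"])
np.save("w1.npy",s,allow_pickle=True)
```

```text
[ 0.24  0.2   0.02 -0.   -1.4  -1.81]
2.8917 [519.97 -30.42 400.01] [ 0.24  0.2   0.02  0.   -1.4  -1.81] [ 0.56 -0.15  0.5 ]
```

View pics/w1.png

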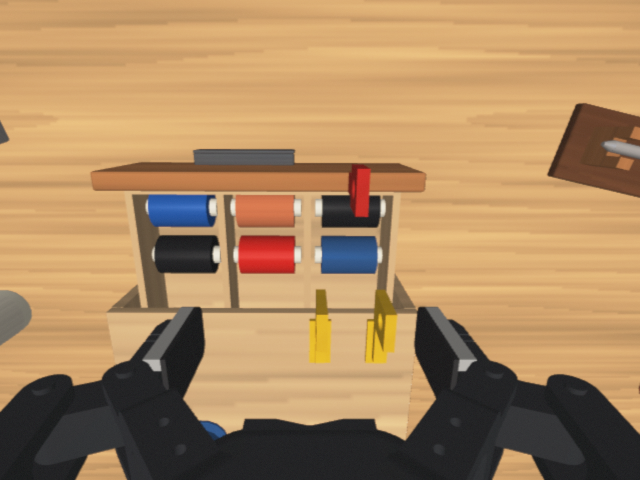

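The wrist view shows the red eyelet at (361,190), the yellow plates at (321,325) and (382,325), and the panel edge from (93,180) to (425,182). Depth and plane rays will give their positions.

Run:
```python
from h import *
np.set_printoptions(suppress=True,precision=2)
s=np.load("w1.npy",allow_pickle=True).item(); P=s["P"]; z=P[...,2]; H=s["hsv"]; h,sat,val=H[...,0],H[...,1],H[...,2]
def st(nm,m,k=20):
    c,l,S,ce=cv2.connectedComponentsWithStats(m.astype(np.uint8),connectivity=4)
    for i in range(1,c):
        if S[i,4]<k: continue
        q=P[l==i]; r=cv2.minAreaRect(q[:,:2].astype(np.float32)); print(nm,S[i,4],ce[i],"mean",q.mean(0),"p2",np.percentile(q,2,0),"p98",np.percentile(q,98,0),r)
Y=(h>20)&(h<32)&(sat>150)
st("Y",Y&(z>112)); st("Ytop",Y&(abs(z-144)<1.5)); st("Yfoot",Y&(z<112)&(z>97))
R=((h<5)|(h>174))&(sat>150)&(P[...,0]<540)
st("R",R&(z>110)); st("Rtop",R&(abs(z-144)<1.5))
st("paneltop",(abs(z-94)<1.5)&(P[...,0]<530)&(P[...,0]>440),200)
st("cup",(z>15)&(z<45)&(P[...,0]<500)&(P[...,0]>400)&(P[...,1]<0)&(P[...,1]>-200),200)
m=(abs(z-100)<2)&~Y; st("cabtop",m,2000)
# cabinet front edge: per column first row with z~100
pts=[]
for u in range(120,405,4):
    r=np.where(m[295:330,u])[0]
    if len(r): v=295+r[0]; pts.append(ray(s,u,v-.5,100))
pts=np.array(pts); f=cv2.fitLine(pts[:,:2].astype(np.float32),cv2.DIST_HUBER,0,.01,.01).ravel(); print("front edge",f, np.degrees(np.arctan2(f[1],f[0])), pts[0],pts[-1])
# panel top outer edge
mp=(abs(z-94)<2)&(P[...,0]<530)&(P[...,0]>440); pts=[]
for u in range(140,340,4):
    r=np.where(mp[:,u])[0]
    if len(r): pts.append(ray(s,u,r[0]-.5,94))
pts=np.array(pts); f=cv2.fitLine(pts[:,:2].astype(np.float32),cv2.DIST_HUBER,0,.01,.01).ravel(); print("panel edge",f, np.degrees(np.arctan2(f[1],f[0])))
```

```text
Y 636 [321.39 324.18] mean [577.02 -21.59 137.43] p2 [565.95 -25.25 113.58] p98 [595.25 -17.67 143.94] ((580.9706420898438, -21.266643524169922), (7.986645698547363, 31.111268997192383), 89.59403991699219)
Y 921 [385.85 323.88] mean [578.63  25.23 134.36] p2 [566.23  22.55 113.32] p98 [595.85  30.1  143.94] ((591.1268310546875, 26.3884334564209), (8.054343223571777, 50.73632049560547), 89.83296203613281)
Ytop 288 [321.81 333.41] mean [581.32 -21.41 143.1 ] p2 [567.09 -24.86 142.53] p98 [595.3  -17.66 144.02] ((581.0476684570312, -20.983137130737305), (29.667184829711914, 7.69805383682251), 0.32336482405662537)
Ytop 285 [389.85 334.11] mean [581.92  26.58 143.14] p2 [567.34  22.65 142.52] p98 [595.75  30.12 144.16] ((581.6331176757812, 26.421308517456055), (30.343942642211914, 7.883192539215088), 0.5198045969009399)
Yfoot 44 [320.55 292.25] mean [566.5  -21.33 106.72] p2 [565.95 -24.3  102.  ] p98 [567.01 -18.51 111.35] ((566.5426025390625, -21.710439682006836), (1.2226512432098389, 6.510745525360107), 2.14787220954895)
Yfoot 722 [374.18 337.64] mean [608.05  23.21 106.18] p2 [566.56 
[... 1917 characters left out ...]
 [487.96  56.2   94.34] ((481.9165954589844, 36.34990310668945), (41.9132194519043, 13.657198905944824), 89.93927001953125)
cup 2034 [240.87 158.17] mean [468.24 -91.25  36.05] p2 [ 460.9  -181.31   18.74] p98 [474.27 -14.89  43.01] ((467.4206848144531, -97.31788635253906), (193.60000610351562, 13.294872283935547), 89.72115325927734)
cabtop 19623 [300.   372.35] mean [647.77 -38.32  98.94] p2 [ 590.74 -128.76   98.06] p98 [704.2   56.65 100.17] ((651.4554443359375, -39.74327087402344), (204.44007873535156, 132.84027099609375), 87.52835083007812)
front edge [  0.     1.   587.85 -74.78] 89.75355 [ 587.72 -186.18  100.  ] [588.89  47.92 100.  ]
panel edge [  0.01   1.   474.16 -83.66] 89.61023
```

Sizes check out: the plates measure 30×8 at z 144, 47.5 apart, and the drawer is about 100 mm open. Next is the push.

Run:
```python
from h import *
np.set_printoptions(suppress=True,precision=2)
o=[np.pi,0,np.pi-0.007]
ctrl.goto([425,-97,300],o); ctrl.move_gripper(0,40)
ctrl.line_to([425,-97,225])
ctrl.pause(.1); f0=ctrl.observe()["force"]; print(f0)
print("contact",ctrl.line_to([535,-97.7,225],max_speed=45,guard=9)); b=ctrl.observe(); print(b["time_s"],b["tcp_pos"],b["force"]-f0)
```

```text
[-0.7   0.04 -0.  ]
contact False
7.6583 [535.07 -97.7  225.19] [-0.7  -1.06 -0.37]
```

Run:
```python
from h import *
np.set_printoptions(suppress=True,precision=2)
f0=ctrl.observe()["force"]
for x in (548,556,562,566,570):
    g=ctrl.line_to([x,-97.8,225],max_speed=14,guard=18); b=ctrl.observe(); print(x,g,b["time_s"],b["tcp_pos"],b["force"]-f0)
    if g or x==556: s=snap("side",f"s_{x}")
    if g: break
```

```text
548 False 8.7333 [545.07 -98.25 223.4 ] [-10.66   0.75   3.74]
556 False 9.4583 [551.29 -98.39 223.  ] [-18.37   1.16   7.96]
562 True 10.0333 [559.8  -98.12 223.16] [1.73 0.55 0.48]
```

Run:
```python
from h import *
np.set_printoptions(suppress=True,precision=2)
b=ctrl.observe(); print(b["tcp_pos"],b["force"])
ctrl.line_to([530,-97.8,225],max_speed=80)
ctrl.line_to([480,-97.8,330],max_speed=200)
ctrl.move_gripper(85)
ctrl.goto([530,0,400],[np.pi,0,np.pi-.007]); ctrl.pause(.15)
s=snap("wrist","w2");P=s["P"]; z=P[...,2]; H=s["hsv"]; h,sat,val=H[...,0],H[...,1],H[...,2]
def st(nm,m,k=100):
    c,l,S,ce=cv2.connectedComponentsWithStats(cv2.morphologyEx(m.astype(np.uint8),cv2.MORPH_CLOSE,np.ones((3,3))),connectivity=4)
    for i in range(1,c):
        if S[i,4]<k: continue
        q=P[l==i]; r=cv2.minAreaRect(q[:,:2].astype(np.float32)); print(nm,S[i,4],ce[i],"mean",q.mean(0),r)
Y=(h>20)&(h<32)&(sat>150); R=((h<5)|(h>174))&(sat>150)&(P[...,0]>440)
st("Ytop",Y&(abs(z-143.3)<1.5)); st("Rtop",R&(abs(z-143.3)<1.5)); print(ctrl.observe()["time_s"])
```

```text
[559.36 -98.11 222.72] [ 0.6   0.18 -0.33]
Ytop 453 [279.89 321.79] mean [nan nan nan] ((581.2015991210938, -21.25110626220703), (30.52413558959961, 7.180509567260742), 6.352538585662842)
Ytop 440 [348.41 321.62] mean [nan nan nan] ((nan, nan), (0.0, 0.0), 0.0)
Rtop 396 [313.83 321.01] mean [580.49   2.4  142.83] ((581.0845336914062, 2.5528948307037354), (7.0427632331848145, 30.55565643310547), 89.54277038574219)
12.8917
```

View pics/w2.png

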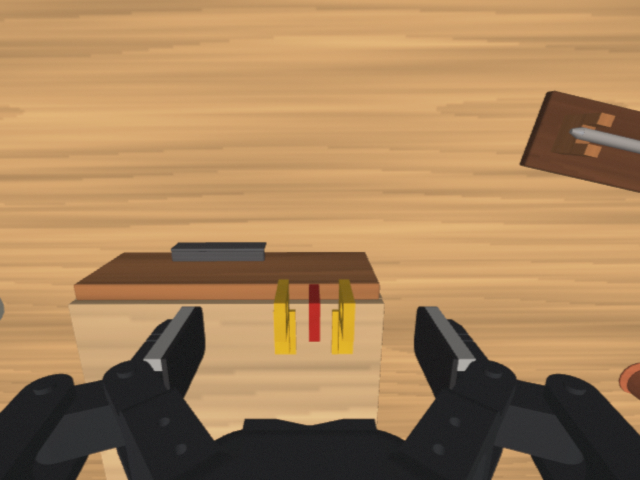

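The drawer is home: the red plate (x 581.1) lies in line with the yellow ones (581.2 and 581.7). Now I'll look at the rack.

Run:
```python
from h import *
np.set_printoptions(suppress=True,precision=2)
ctrl.goto([482,325,330],[np.pi,0,np.radians(-102)]); ctrl.pause(.15)
s=snap("wrist","w3");P=s["P"]; z=P[...,2]; H=s["hsv"]; h,sat,val=H[...,0],H[...,1],H[...,2]
np.save("w3.npy",s,allow_pickle=True)
print(ctrl.observe()["time_s"])
```

```text
14.3583
```

View pics/w3.png

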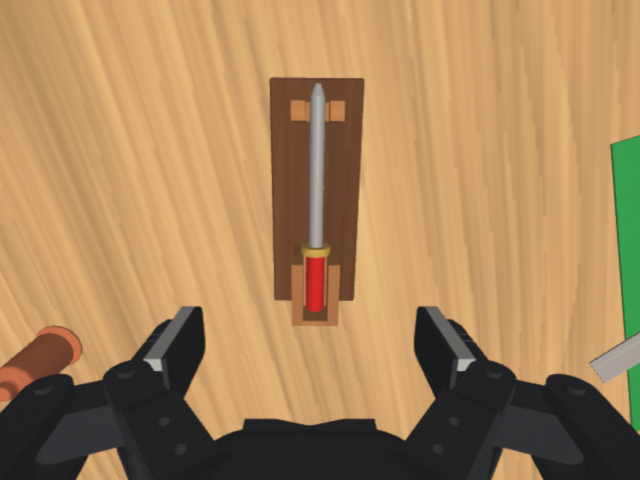

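The bar shows at tip (318,84), collar front edge (316,246) and grip end (315,311).

Run:
```python
from h import *
np.set_printoptions(suppress=True,precision=2)
s=np.load("w3.npy",allow_pickle=True).item();P=s["P"]; z=P[...,2]; H=s["hsv"]; h,sat,val=H[...,0],H[...,1],H[...,2]
ctr=[]
for v in range(100,240,4):
    m=(sat[v,290:345]<60)
    u=np.where(m)[0]+290
    if len(u)>5: ctr.append(ray(s,u.mean(),v,45))
ctr=np.array(ctr); f=cv2.fitLine(ctr[:,:2].astype(np.float32),cv2.DIST_HUBER,0,.01,.01).ravel(); print(f,np.degrees(np.arctan2(f[1],f[0])))
col=(sat[:,316]<60); v=np.where(col[70:260])[0]+70; print(v.min(),v.max(), s["image"][240:260,316].tolist())
tip=ray(s,318,v.min()-.5,45); print("tip",tip)
Yc=(h>18)&(h<32)&(sat>100)&(z>40)&(z<62); Yc[:225]=0;Yc[275:]=0; Yc[:,:295]=0;Yc[:,340:]=0
q=P[Yc]; print("collar",Yc.sum(),q.mean(0),q.min(0),q.max(0))
R=((h<5)|(h>174))&(sat>180)&(z>40); R[:, :295]=0;R[:,340:]=0; print("grip",P[R].min(0),P[R].max(0))
m=(abs(z-12)<2.5)&(abs(P[...,1]-310)<120); print("base",cv2.minAreaRect(P[m][:,:2].astype(np.float32)))
sh=(sat<60)&(z>44)&(z<56); sh[:, :295]=0;sh[:,340:]=0; sh[250:]=0; q=P[sh]; print("shaft z max",np.percentile(q[:,2],[50,98]))
d=np.array([f[0],f[1]]); d=-d if d[1]>0 else d
i=tip[:2]; 
print("collar from tip",i-110*d, "collar front px v=244:",ray(s,316,v.max()+.5,56))
```

```text
[  0.22   0.98 467.37 276.7 ] 77.35454
83 247 [[177, 170, 164], [175, 169, 163], [177, 169, 164], [176, 169, 164], [175, 168, 163], [175, 166, 160], [172, 164, 157], [153, 141, 126], [120, 97, 62], [134, 108, 54], [190, 153, 74], [217, 173, 84], [215, 170, 81], [210, 165, 79], [205, 161, 76], [205, 162, 78], [204, 160, 78], [201, 142, 69], [211, 67, 42], [210, 42, 37]]
tip [455.06 222.97  45.  ]
collar 277 [480.08 332.23  50.81] [469.61 328.51  40.11] [490.51 337.73  55.91]
grip [475.69 337.65  45.15] [496.51 380.95  52.29]
base ((551.212158203125, 352.7313232421875), (358.276611328125, 173.5311737060547), 32.36799240112305)
shaft z max [47.97 49.81]
collar from tip [479.14 330.3 ] collar front px v=244: [478.66 328.6   56.  ]
```

Run:
```python
from h import *
np.set_printoptions(suppress=True,precision=2)
o=[np.pi,0,np.radians(-102.65)]
ctrl.goto([475.7,314.4,260],o)
ctrl.line_to([475.7,314.4,200],max_speed=80,guard=12)
print(ctrl.observe()["tcp_pos"],ctrl.observe()["force"])
ctrl.move_gripper(0,60); print("w",ctrl.observe()["width"],ctrl.observe()["force"])
ctrl.line_to([475.7,314.4,290],max_speed=100); ctrl.pause(.1)
print("w",ctrl.observe()["width"],ctrl.observe()["force"],ctrl.observe()["time_s"])
s=snap("wrist","w4"); snap("side","s4")
```

```text
[475.97 314.63 200.65] [-0.49 -0.53 -0.41]
w 7.835973911944365 [-0.38 -0.35  2.07]
w 8.130688928027935 [ 0.27 -0.57 -0.93] 17.4833
```

View pics/w4.png

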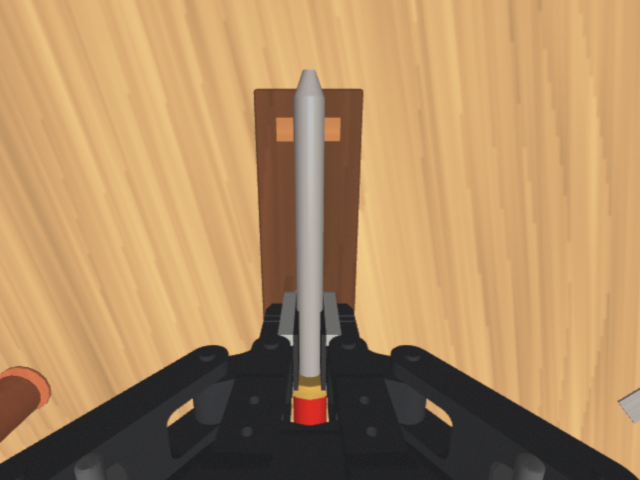

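View pics/s4.png

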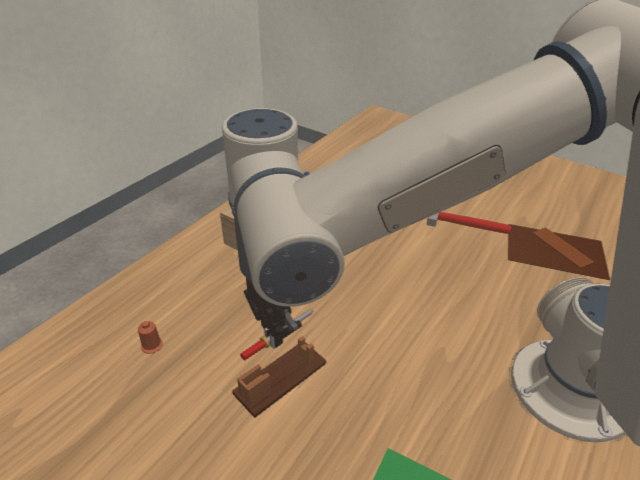

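```bash
cat > bar.py <<'E'
from h import *
def barmeas(s,vtip_max=60,v0=110,v1=285):
    P=s["P"];z=P[...,2];sat=s["hsv"][...,1]
    out=[];px=[]
    for v in range(v0,v1,5):
        u=np.where((sat[v,270:350]<70)&(abs(z[v,270:350]-np.nanmedian(z[v,305:315]))<12))[0]+270
        if len(u)<8: continue
        uc=int(round(u.mean())); out.append(np.r_[P[v,uc],(u.min()+u.max())/2,v])
    out=np.array(out); return out
E
python3 - <<'E'
from bar import *
np.set_printoptions(suppress=True,precision=2)
s=snap("wrist"); a=barmeas(s); o=ctrl.observe(); print(o["tcp_pos"],o["tcp_rot"])
print(a[::6]); 
q=a[:,:3]; c=q.mean(0); d=np.linalg.svd(q-c)[2][0]; d=d*np.sign(-d[1]); print("dir",d,"pitch up deg",np.degrees(np.arcsin(d[2])),"yaw",np.degrees(np.arctan2(d[1],d[0])))
ax=np.array([np.cos(np.radians(-102.65)),np.sin(np.radians(-102.65)),0]); g=o["tcp_pos"]-[0,0,155]
lat=np.cross([0,0,1],ax); print("lateral of bar top pts vs grasp",((q-g)@lat)[::6],"along",((q-g)@ax)[::6])
zt=ray(s,309,70,135); print("tip along",(zt-g)@ax,"lat",(zt-g)@lat)
E
```

```text
[475.64 314.36 289.48] [ 3.14 -0.   -1.79]
[[457.63 234.79 137.01 309.   110.  ]
 [459.6  243.57 138.51 309.   140.  ]
 [461.66 252.72 138.15 309.   170.  ]
 [463.79 262.22 138.74 309.   200.  ]
 [465.77 272.58 137.79 309.5  230.  ]
 [468.18 283.37 137.38 309.5  260.  ]]
dir [-0.21 -0.98 -0.  ] pitch up deg -0.23823303952491248 yaw -102.18555126630044
lateral of bar top pts vs grasp [-0.15 -0.14 -0.14 -0.14 -0.48 -0.49] along [81.59 72.59 63.21 53.48 42.93 31.87]
tip along 93.2944433235752 lat -0.1498077720975229
```

Run:
```python
from bar import *
np.set_printoptions(suppress=True,precision=2)
R=[np.pi,0,np.radians(-90.5)]
ctrl.goto([530,230,310],[np.pi,0,np.radians(-95)])
ctrl.goto([581.6,146,283.6],R); ctrl.pause(.2)
o=ctrl.observe(); print(o["time_s"],o["tcp_pos"],o["tcp_rot"],o["force"])
s=snap("wrist","w5"); np.save("w5.npy",s,allow_pickle=True); snap("side","s5"); snap("scene","c5")
a=barmeas(s,v0=110); print(a[::5])
```

```text
18.8167 [581.26 147.22 283.97] [-3.14  0.   -1.58] [-0.38  0.31 -1.62]
[[581.1   65.96 132.23 308.5  110.  ]
 [581.16  73.42 131.81 308.5  135.  ]
 [580.9   81.12 132.84 309.   160.  ]
 [581.28  89.   133.8  308.5  185.  ]
 [581.01  97.56 132.59 309.   210.  ]
 [581.08 106.51 131.81 309.   235.  ]
 [581.14 115.5  132.32 309.   260.  ]]
```

View pics/w5.png

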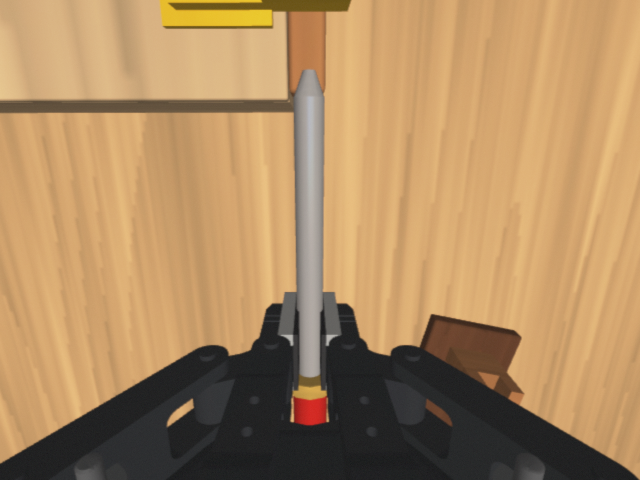

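View pics/s5.png

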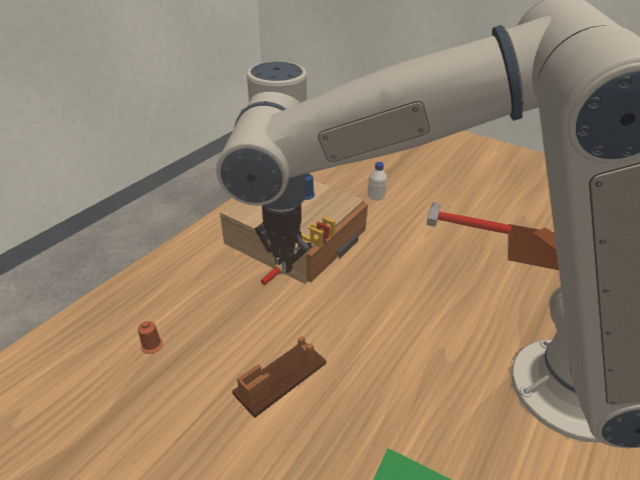

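The bar is level (axis z about 128) at x 581.1. The tip is at (308,70), and the plate is only just entering the top of the frame. I'll move closer and compare them in the same image.

Run:
```python
from bar import *
np.set_printoptions(suppress=True,precision=2)
R=[np.pi,0,np.radians(-90.5)]
ctrl.line_to([581.6,128.5,283.6],rot=R,max_speed=80); ctrl.pause(.1)
o=ctrl.observe(); print(o["time_s"],o["tcp_pos"],o["force"])
s=snap("wrist","w6");P=s["P"]; z=P[...,2]; h,sat,val=[s["hsv"][...,i] for i in range(3)]
m=(h>20)&(h<32)&(sat>150)&(abs(z-143.3)<2)
q=P[m]; print(len(q),"plate top x",np.percentile(q[:,0],[0.5,50,99.5]),"y",np.percentile(q[:,1],[.5,99.5]))
r,c=np.where(m); print("px cols",c.min(),c.max(),"rows",r.min(),r.max())
for v in range(max(r.min(),0),r.max()+1,6):
    cc=c[r==v]; a,b=ray(s,cc.min()-.5,v,144),ray(s,cc.max()+.5,v,144); print(v,a[:2],b[:2],(a+b)[:1]/2)
a=barmeas(s,v0=110); print(a[::8])
```

```text
19.4333 [581.64 128.26 283.64] [-0.18  0.2  -1.76]
3933 plate top x [566.74 581.54 596.36] y [22.36 30.69]
px cols 249 362 rows 9 45
9 [596.12  22.78] [566.81  23.06] [581.47]
15 [596.46  24.15] [566.76  24.42] [581.61]
21 [596.28  25.52] [566.72  25.8 ] [581.5]
27 [596.36  26.91] [566.67  27.18] [581.51]
33 [596.44  28.31] [566.62  28.58] [581.53]
39 [596.26  29.72] [566.84  29.99] [581.55]
45 [594.74  31.16] [579.3  31.3] [587.02]
[[581.23  46.95 131.73 308.5  110.  ]
 [581.03  59.06 131.2  309.   150.  ]
 [581.48  71.72 132.93 308.5  190.  ]
 [581.28  85.51 132.28 309.   230.  ]
 [581.06 100.42 131.64 309.5  270.  ]]
```

View pics/w6.png

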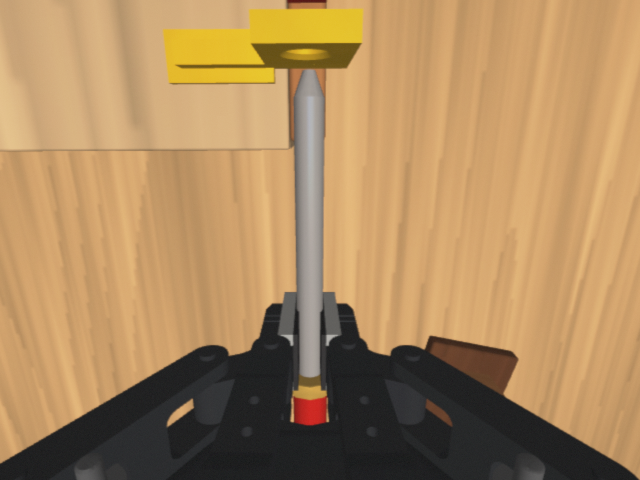

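Run:
```python
from bar import *
np.set_printoptions(suppress=True,precision=2)
R=[np.pi,0,np.radians(-90.5)]
for y in (105,85,65,47):
    x=582-(128-y)*0.0075
    g=ctrl.line_to([x,y,283.8],rot=R,max_speed=45,guard=10); o=ctrl.observe(); print(y,g,o["time_s"],o["tcp_pos"],o["force"],o["width"])
    if g: break
snap("wrist","w7"); snap("side","s7")
```

```text
105 False 20.1583 [581.87 104.86 283.86] [-0.   -0.44 -0.56] 8.013060941085106
85 False 20.75 [581.7   84.79 283.87] [ 0.85  0.04 -1.7 ] 7.7727534612475155
65 False 21.3417 [581.54  64.8  283.8 ] [ 0.45  0.34 -1.53] 8.347344412230097
47 False 21.8917 [581.41  46.74 283.82] [-0.68 -0.56 -0.22] 7.871789359074991
```

View pics/w7.png

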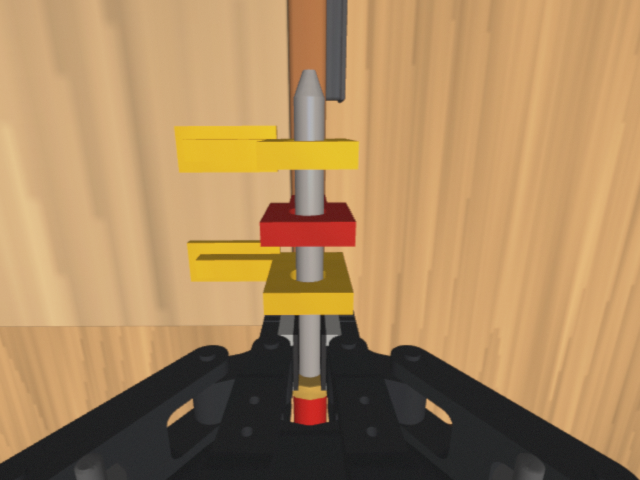

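The bar is through all three plates, with the tip at (308,70), beyond the inner plate. I'll go a touch deeper, lower it onto the hole bottoms, then release and regrip by the red grip.

Run:
```python
from bar import *
np.set_printoptions(suppress=True,precision=2)
R=[np.pi,0,np.radians(-90.5)]
g=ctrl.line_to([581.4,44.6,283.8],rot=R,max_speed=20,guard=7);o=ctrl.observe(); print(g,o["tcp_pos"],o["force"])
y=o["tcp_pos"][1]
g=ctrl.line_to([581.4,y,281.8],rot=R,max_speed=15,guard=6);o=ctrl.observe(); print(g,o["tcp_pos"],o["force"])
ctrl.move_gripper(50); ctrl.pause(.2)
print(ctrl.observe()["force"],ctrl.observe()["width"])
ctrl.line_to([581.4,y,335],rot=R,max_speed=120)
ctrl.line_to([581.9,90,335],rot=R,max_speed=120); ctrl.pause(.1)
s=snap("wrist","w8"); np.save("w8.npy",s,allow_pickle=True); snap("side","s8"); print(ctrl.observe()["time_s"])
```

```text
False [581.4   44.59 283.79] [-0.88 -0.58 -1.79]
False [581.35  44.61 281.61] [-0.71  0.21 -0.68]
[-0.3   0.71 -0.2 ] 50.09310766255767
24.5333
```

View pics/w8.png

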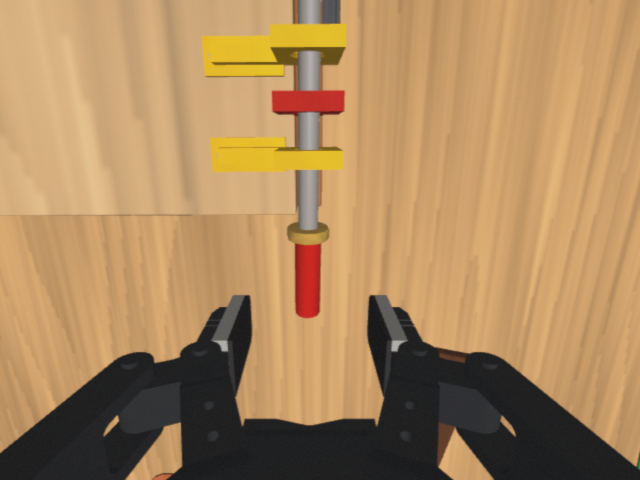

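Run:
```python
from bar import *
np.set_printoptions(suppress=True,precision=2)
s=np.load("w8.npy",allow_pickle=True).item();P=s["P"]; z=P[...,2]; h,sat,val=[s["hsv"][...,i] for i in range(3)]
R=((h<5)|(h>174))&(sat>150)&(z>100)&(P[...,1]>45); q=P[R]; print("grip",R.sum(),np.percentile(q,1,0),np.percentile(q,99,0),np.argwhere(R).min(0),np.argwhere(R).max(0))
r=np.argwhere(R)
for v in range(r[:,0].min(),r[:,0].max(),6):
    c=r[r[:,0]==v][:,1]; m=int(c.mean()); print(v,c.min(),c.max(),P[v,m])
```

```text
grip 1671 [576.47  70.13 122.03] [589.   111.49 128.94] [244 296] [317 319]
244 319 319 [576.48  70.34 124.56]
250 296 319 [582.67  72.05 129.04]
256 296 319 [582.72  75.81 127.5 ]
262 296 319 [582.75  78.75 128.39]
268 296 319 [582.79  82.18 128.05]
274 296 319 [582.84  86.08 126.66]
280 297 319 [582.35  89.83 125.85]
286 296 319 [582.91  92.97 126.54]
292 296 318 [582.95  96.49 126.44]
298 296 318 [582.99  99.92 126.59]
304 296 318 [583.04 103.97 125.62]
310 296 318 [583.08 107.92 124.96]
316 301 313 [583.12 111.31 125.46]
```

The bar rests in all three plates, grip end drooping about 5° (grip at (308,245–317)). I'll grip it with the tool tilted to match, straighten it, and slide it home.

Run:
```python
from bar import *
from scipy.spatial.transform import Rotation as Ro
np.set_printoptions(suppress=True,precision=2)
R0=Ro.from_euler('xyz',[np.pi,0,np.radians(-90.5)])
def pose(g,phi):
    R=Ro.from_euler('x',np.radians(phi))*R0; z=R.as_matrix()[:,2]
    return np.array(g)-155*z, R.as_euler('xyz')
p,r=pose([582.5,91,160],-5); ctrl.line_to(p,rot=r,max_speed=100)
p,r=pose([582.5,91,121],-5); print(ctrl.line_to(p,rot=r,max_speed=80,guard=8))
ctrl.move_gripper(0,40); o=ctrl.observe(); print(o["width"],o["force"])
p,r=pose([582.1,91,127.5],0); print(ctrl.line_to(p,rot=r,max_speed=15,guard=12)); o=ctrl.observe(); print(o["width"],o["force"],o["tcp_pos"],o["time_s"])
ctrl.pause(.1); s=snap("wrist","w9"); snap("side","s9")
```

```text
False
12.650694190838285 [0.54 0.28 0.13]
False
12.436252088816468 [ 0.46 -0.96 -0.04] [582.01  90.95 282.33] 27.15
```

View pics/w9.png

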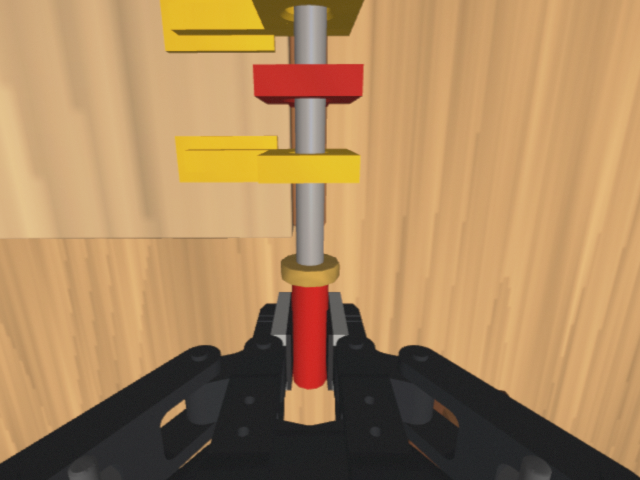

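Run:
```python
from bar import *
np.set_printoptions(suppress=True,precision=2)
R=[np.pi,0,np.radians(-90.5)]
for y,sp in ((68,35),(50,12)):
    g=ctrl.line_to([582-(91-y)*.0075,y,282.5],rot=R,max_speed=sp,guard=8); o=ctrl.observe(); print(y,g,o["time_s"],o["tcp_pos"],o["force"],o["width"])
snap("wrist","w10"); snap("side","s10")
```

```text
68 False 28.1583 [581.82  67.82 282.49] [ 0.04 -1.16 -0.23] 12.624916018303695
50 True 29.0083 [581.71  59.74 282.05] [0.63 0.37 0.46] 12.531245461294182
```

View pics/w10.png

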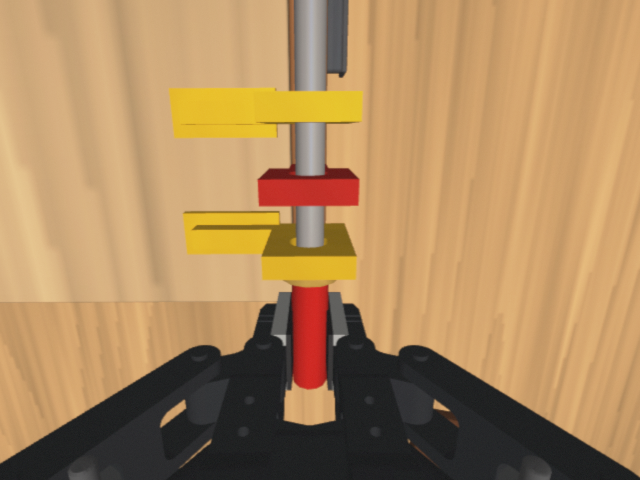

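Run:
```python
from bar import *
np.set_printoptions(suppress=True,precision=2)
R=[np.pi,0,np.radians(-90.5)]
g=ctrl.line_to([581.7,57,282.0],rot=R,max_speed=8,guard=10); o=ctrl.observe(); print(g,o["tcp_pos"],o["force"])
y=o["tcp_pos"][1]
g=ctrl.line_to([581.7,y,280.6],rot=R,max_speed=15,guard=8); o=ctrl.observe(); print(g,o["tcp_pos"],o["force"])
ctrl.move_gripper(45); ctrl.pause(.2)
ctrl.line_to([581.7,y,340],rot=R,max_speed=100)
ctrl.line_to([581.7,100,360],rot=R,max_speed=120); ctrl.pause(.1)
s=snap("wrist","w11"); np.save("w11.npy",s,allow_pickle=True); print(ctrl.observe()["time_s"])
```

```text
True [581.61  59.41 281.48] [0.23 0.82 1.38]
False [581.68  60.02 281.16] [-0.93  3.62  4.32]
31.7167
```

View pics/w11.png

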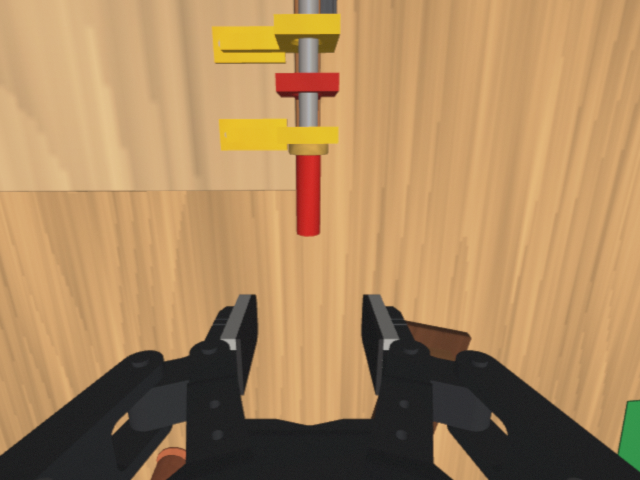

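Run:
```python
from bar import *
np.set_printoptions(suppress=True,precision=2)
s=np.load("w11.npy",allow_pickle=True).item();P=s["P"]
for v in range(120,164,2): print(v,P[v,308].round(1),s["image"][v,308],P[v,325].round(1))
ys,zs=[],[]
for v in range(160,232,8): print(v,P[v,308])
a=cv2.imread("pics/w11.png")[100:180,250:370]; cv2.imwrite("pics/w11c.png",cv2.resize(a,None,fx=6,fy=6,interpolation=cv2.INTER_CUBIC))
```

```text
120 [581.2  19.3 129.2] [174 174 177] [566.8  16.1  -1. ]
122 [581.2  20.3 129.5] [175 174 177] [566.8  17.7  -1.8]
124 [581.2  21.3 130.7] [175 175 177] [566.8  19.4  -0.4]
126 [581.2  22.2 130.2] [195 179 152] [566.8  21.   -0.9]
128 [581.2  23.3 144. ] [229 192  45] [572.9  23.4 142.3]
130 [581.2  24.2 142.5] [228 190  42] [572.9  24.3 142.7]
132 [581.2  25.2 142.5] [228 191  45] [572.9  25.2 142.4]
134 [581.2  26.1 142.9] [228 192  44] [572.9  26.2 142.4]
136 [581.2  27.  143.5] [228 192  47] [572.8  27.1 141. ]
138 [581.2  28.  143.1] [228 191  45] [572.9  28.  143.8]
140 [581.3  28.9 142.6] [227 190  44] [572.9  29.  142.7]
142 [581.3  29.9 143.2] [227 190  44] [572.9  29.9 143. ]
144 [581.3  31.1 135.6] [208 163  75] [572.4  31.3 130.5]
146 [581.3  32.1 134.3] [209 165  78] [572.4  32.3 130.6]
148 [581.3  33.1 134.7] [205 161  77] [572.4  33.4 130.9]
150 [581.3  34.1 135.6] [201 158  76] [572.4  34.4 131.2]
152 [581.3  35.1 135.2] [199 158  76] [572.3  35.5 129.9]
154 [581.3  36.1 134.5] [188 139  69] [572.3  36.5 129.7]
156 [581.4  37.4 131.2] [201  48  39] [566.6  46.3  -1.7]
158 [581.4  38.4 131.2] [205  45  38] [566.6  48.   -1.7]
160 [581.4  39.4 131.7] [204  44  37] [566.7  49.7  -0.4]
162 [581.4  40.4 132.1] [204  42  37] [566.7  51.4  -0.9]
160 [581.38  39.39 131.67]
168 [581.41  43.48 132.36]
176 [581.46  47.79 131.47]
184 [581.5   52.2  130.59]
192 [581.54  56.44 131.26]
200 [581.59  60.74 131.75]
208 [581.63  65.05 132.41]
216 [581.68  69.88 130.93]
224 [581.71  73.88 133.22]
```

View pics/w11c.png

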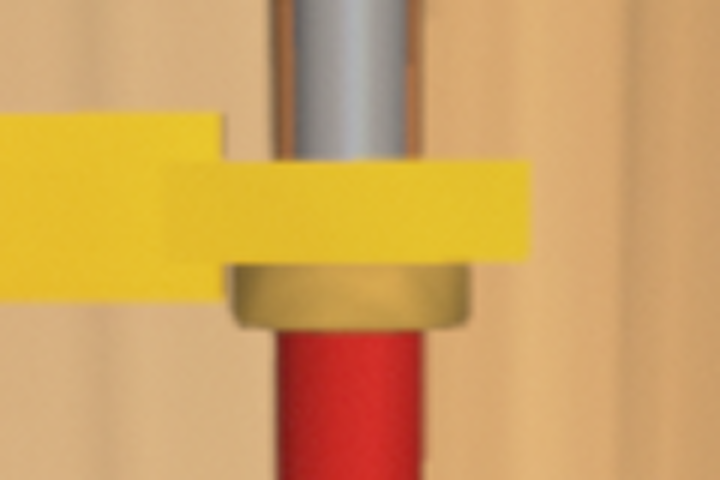

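The collar's back edge is at y about 36.5, which is 6 mm off the plate face at 30.5, so it is seated. One last overall look before handing in.

Run:
```python
from bar import *
np.set_printoptions(suppress=True,precision=2)
ctrl.goto([450,150,400],[np.pi,0,np.radians(-90.5)]); ctrl.pause(.3)
s=snap("side","s12"); snap("scene","c12")
d=cv2.imread("pics/c12.png").astype(int)-cv2.imread("pics/scene0.png"); m=(abs(d).max(2)>40)
for n,(x,y,w,h) in dict(spool_b=(290,254,22,32),spool_r=(460,234,22,28),glue=(184,284,28,46),hammer=(130,235,64,52)).items(): print(n,m[y:y+h,x:x+w].sum())
```

```text
spool_b 0
spool_r 0
glue 0
hammer 0
```

View pics/c12.png

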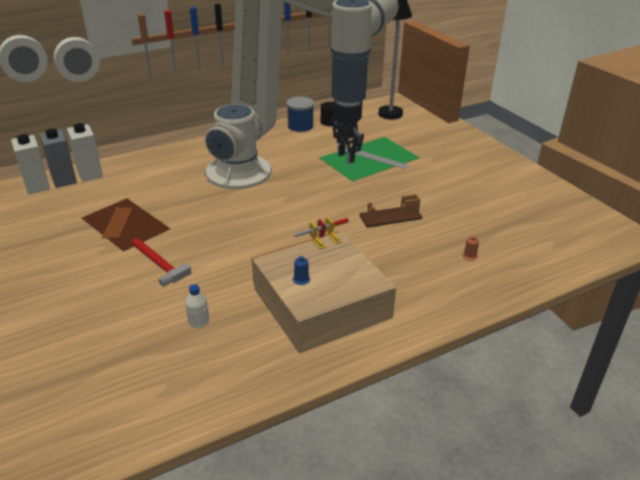

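View pics/s12.png

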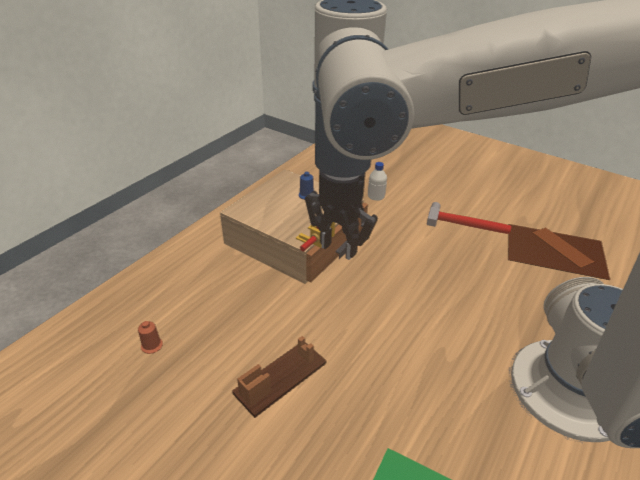

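The scene view shows the drawer shut, the bar through the eyelets (295–348, 220–235) and the bystanders unmoved. Handing in.

```bash
python3 -c "
from rig import ctrl
print(ctrl.observe()['time_s']); print(ctrl.finish_job())"
```

```text
32.7583
the job is handed in; nothing more can be done
None
```

The job is done and handed in at about 33 s of the 64 s allowed.

- **Drawer:** I pushed it home slowly, at about 14 mm/s through the detent, until it snapped in. After the push the red plate was at x 581.1 against 581.2 and 581.7 for the yellow ones. The later views show it still shut.
- **Bar:** I took it from the rack by the shaft, slid it through all three eyelets, and let it rest there. It drooped about 5°, so I gripped it again by the red grip, levelled it and slid it in until the collar met the outer eyelet. The last close view puts the collar's back edge 6 mm from the plate face, which matches the collar's thickness, so any gap is under about 0.5 mm.
- **Bystanders:** the before and after scene pictures show no change at the spools, glue bottle or hammer.

**Readings that disagreed:**
- The push force read about 18 N just before the snap, against the 11 N expected at the hump.
- After each of the two stops at the collar, the force had fallen back to about 1 N.
- The scene and side cameras differed by about 7 mm in position, so I worked from the wrist camera, whose measured plate sizes and spacing matched those given.

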